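Aim the bench antenna at the test probe and lock it

TASK

Swing the antenna round on its stand by pushing gently on its boom with a fingertip until its red front end points straight at the orange ball of the test mast. Then push the red clamp lever on top of the hub clockwise all the way to its stop to lock the aim, keeping the antenna pointing at the ball, and move away. Leave both masts, the tape roll and the metal case standing where they are: do not move or pick up any of them.

Things in the scene. Friction and masses are not known exactly. Their poses are not given: they have to be found in the camera images.
- antenna: Antenna on a fixed stand, turning on a vertical axis. Origin on that axis at mid-height of the boom, 100 mm above the bench; x along the boom to its red front end, y left, z up. Boom: level square tube 20 x 20 mm (90 to 110 mm above the bench), black hub 48 mm across. Stiff pivot (0.15 N m), no spring, stays where left, 300 g, turns 80 degrees either side. More than 25 N is too hard a push.
- boom_front (a point): Centre of the red front end of the boom, 172 mm from the turning axis; same axes as the antenna. Between hub and front end four level cross rods, 126 to 156 mm long, 6 to 8 mm thick, stand at 52, 85, 122 and 154 mm from the axis, with a black box 36 mm wide at 85 mm.
- boom_tail (a point): Centre of the black tail end of the boom, 120 mm from the turning axis; same axes as the antenna. The tail behind the hub is a bare tube, free on both sides, good for pushing. Below it is only the stand: a dark post 34 mm across on a green foot disc 110 mm across, 12 mm high, under the hub.
- lever (a joint): Angle of the red clamp lever (rad): 0 loose, grows clockwise seen from above, 1.5 at the stop (locked). Starts at 0 to 0.25. 0.1 N m to turn, no spring, stays where left. Same vertical axis as the antenna, but carried by the stand: it does not turn with the antenna. It starts pointing left and away from the robot, and ends pointing about straight away from it.
- lever_tip (a point): Outer end of the red clamp lever, 66 mm from the turning axis, 138 mm above the bench. Its x axis points outward along the lever, y to its left, z up. The lever is a level bar 14 mm wide and 14 mm high (131 to 145 mm above the bench), 21 mm clear over the boom; its hub is 28 mm across, top 148 mm above the bench.
- orange_mast_ball (a point): Centre of the orange ball (28 mm across) on top of the loose test mast, 100 mm above the bench, level with the boom: the target. Below it a rod 10 mm thick and a dark steel foot disc 60 mm across, 14 mm high; 300 g. It stands 198 to 250 mm from the antenna's axis, outside the antenna's sweep.
- blue_mast_ball (a point): Centre of the blue ball on a second mast, otherwise the same as the orange one: not the target.
- orange_mast: The orange-ball mast; origin under the centre of its foot, z up.
- blue_mast: The blue-ball mast; origin under the centre of its foot, z up.
- tape: Loose brown tape roll lying flat, 84 mm across, 36 mm high; origin under its centre.
- case: Loose small aluminium case, 95 x 60 x 35 mm high; origin under its centre, x along its length.

How it is judged:
By the outcome, as a careful person would: the job done as asked, in the order asked, and still so for the second after the job is handed in, with the robot touching nothing.
It also fails if it takes over 54 s, if anything falls off the work surface, if the arm or the gripper's body presses on something with over 40 N, if the wrist force passes 120 N, or if a joint passes its speed limit or range.

ROBOT

A 7-joint arm with a two-finger parallel gripper is mounted at the origin on the work surface. World frame = base frame: x ahead of the robot, y to its left, z up, the work surface at z = 0. Lengths are in m, angles in rad, forces in N, time in s.
With the tool pointing down it reaches from about 0.4 to 0.9 m from the base axis. Payload 5.5 kg.
Tool frame: the origin (TCP) lies at the very end of the fingers, on their centre line; the grasp point (between the pads) lies 19 mm behind it; z points along the fingers, y is the line along which they close (so a half turn about z gives the same grasp; the last joint's range is limited). The gripper opens to 92 mm and grips with 3 to 60 N. Pads are 19 mm wide; open, the fingers measure 130 mm over their backs; the gripper's body (75 mm by 190 mm) begins 47 mm behind the grasp point.
Start: joints at [1.365, 0.501, -0.427, 1.55, 0.221, 1.138, -0.21], TCP at [0.294, -0.58, 0.227] pointing down, gripper open.
Joint ranges: [-2.88, 2.88], [-0.31, 2.03], [-1.54, 1.56], [0.2, 2.42], [-1.41, 4.55], [0.19, 2.02], [-2.57, 2.57]. Speed limits (rad/s): [2.57, 2.57, 3.14, 3.14, 3.14, 3.14, 3.14].

INTERFACE

Orientations are given as [roll, pitch, yaw] about the fixed x, y, z axes, in that order (R = Rz(yaw) Ry(pitch) Rx(roll)).
In Python, from station import arm gives the robot as it stands.
- The arm moves only by the shell command python3 -m inch 'ROWS' [OPENING] [FORCE]. ROWS is JSON, one flat list of numbers, 6 for each row, row after row: the shift along the tool's x, y, z each as a share of 20 cm, from -1 to 1, then the turn, a rotation vector about the tool's x, y, z each as a share of pi rad, from -1 to 1. In form: [x, y, z, rx, ry, rz, x, y, z, rx, ry, rz, ...]. A call has 1 to 10 rows; each row is the pose to reach, as a shift and turn from the pose commanded when the call began, along the tool's axes at that moment, turning the shorter way round; what a row does not reach only later rows make up. A row lasts 1/12 s, in which the tool goes at most 41.7 mm and 7.16 degrees, less where a joint would pass 70% of its speed; a pose out of reach is approached as far as the arm can. A call with a number of a shift or a turn outside -1 to 1 is refused whole. A call with a gripper value outside its range is refused whole. OPENING is the closure, from -1 (fully open) to 1 (shut), set as the call begins (- or left out, the last holds). The fingers move at their own pace and stop on an object; FORCE is the grip in N (left out, the last holds). Time passes only in rows, so rows that repeat a pose let the fingers close. It gives the time, the measured TCP pose, the force, the opening and the grip force at its end, in the units of the state.
- arm.observe(): the state, without advancing time (a new reading comes with each control period).
- arm.read_camera(name): name is "side" or "top" or "wrist"; returns (picture, depth): 480x640x3 uint8, red, green, blue; 480x640 float32, m along the optical axis (not along the pixel's ray), 0 where there is no reading.
- arm.camera_model(name): a dict with "camera_matrix" (3x3 intrinsics, pixels), "eye" and "attitude" of the camera in the world. Camera axes: x right, y up, looking along -z (the intrinsics and any distortion apply to the point x, -y, -z); pixel columns grow to the right and rows downward; lengths in m; the calibration is good to about 2 mm. The wrist camera is an equidistant fisheye: a pixel r from the principal point sees the ray r / f radians off the axis. A picture is of the moment at which its call begins: read the wrist's pose just before it. camera_model takes no time and is no camera call; for the wrist camera it gives the pose at the moment of the call.
- arm.job_done(): hands the job in; it is judged then, once.
The state is a dict: "time_s": time; "qpos": joint angles; "qd": joint speeds; "effort": joint torques, N m; "tcp_pos": TCP position; "orientation": TCP orientation; "ft_force": force on the tool from outside, world axes, zero at the start; "torque": the same for the moment, N m; "gripper_width": finger opening in m; "finger_force": force on a finger pad.
Only numpy, scipy, OpenCV 4.12 (cv2) and the standard library are available. Lean on these libraries where they do the work, as an engineer would, in place of code of your own. Each camera call takes 0.05 s, during which the arm holds its last target. There are 200 camera calls.

## Working session

There is one attempt and no reset: what is moved stays moved. The work goes in short steps, Python scripts to look and compute and a shell command to move; the robot and the scene stay as the last step left them, time stands still between calls to the robot, and variables do not carry over. Pictures are saved under pics/ and viewed, at most 10 in all, crops included, and the job is handed in when it is done.

```bash
mkdir -p pics; ls; cat > h.py <<'E'
import numpy as np,cv2
from station import arm
from scipy.spatial.transform import Rotation as R
def cloud(name):
    m=arm.camera_model(name);im,d=arm.read_camera(name)
    K=np.array(m["camera_matrix"]);v,u=np.mgrid[:480,:640]
    A=np.array(m["attitude"]);A=A if A.shape==(3,3) else R.from_euler('xyz',A).as_matrix()
    P=np.stack([(u-K[0,2])/K[0,0]*d,-(v-K[1,2])/K[1,1]*d,-d],-1)@A.T+np.array(m["eye"])
    P[d==0]=np.nan
    return im,P
def totool(p,yaw=None):
    "world point -> tool shift shares"
    s=arm.observe();M=R.from_euler('xyz',s["orientation"]).as_matrix()
    return M.T@(np.array(p)-s["tcp_pos"])/0.2
E
python3 - <<'E'
from h import *
for n in("top","side"):
    m=arm.camera_model(n);print(n,m)
    im,P=cloud(n);np.savez(n+".npz",im=im,P=P);cv2.imwrite(f"pics/{n}0.png",im[...,::-1])
print(arm.observe())
E
```

```text
pics
top {'camera_matrix': array([[548.94445189,   0.        , 319.84447998],
       [  0.        , 548.94445189, 233.38698496],
       [  0.        ,   0.        ,   1.        ]]), 'eye': array([0.44369318, 0.01453428, 1.34301096]), 'attitude': array([ 1.33785708e-01,  6.76879417e-04, -1.54194881e+00])}
side {'camera_matrix': array([[513.03142148,   0.        , 322.74937048],
       [  0.        , 513.03142148, 241.30817235],
       [  0.        ,   0.        ,   1.        ]]), 'eye': array([0.40133292, 0.7592225 , 0.91401464]), 'attitude': array([ 7.54411138e-01,  2.00426670e-03, -2.88752113e+00])}
{'time_s': 0.1, 'qpos': array([ 1.36521874,  0.50176466, -0.42677414,  1.5513225 ,  0.22078919,
        1.13828702, -0.21028766]), 'qd': array([-0.00134848,  0.00013146, -0.00091542, -0.00395686,  0.00080789,
        0.00092087,  0.00119219]), 'effort': array([-1.11465159e-02, -5.67875040e+01, -5.83869025e+00, -2.79915172e+01,
       -6.90781279e-02,  2.41389783e-02,  4.24808843e-05]), 'tcp_pos': array([ 0.29333911, -0.57935292,  0.22578203]), 'orientation': array([-3.13985843e+00, -6.33452703e-05,  4.68799832e-01]), 'ft_force': array([-0.08967663,  0.95848668,  0.33036359]), 'torque': array([-0.00867284,  0.01083464, -0.02322631]), 'finger_force': 0.0, 'gripper_width': 0.09207718550520617}
```

View pics/top0.png

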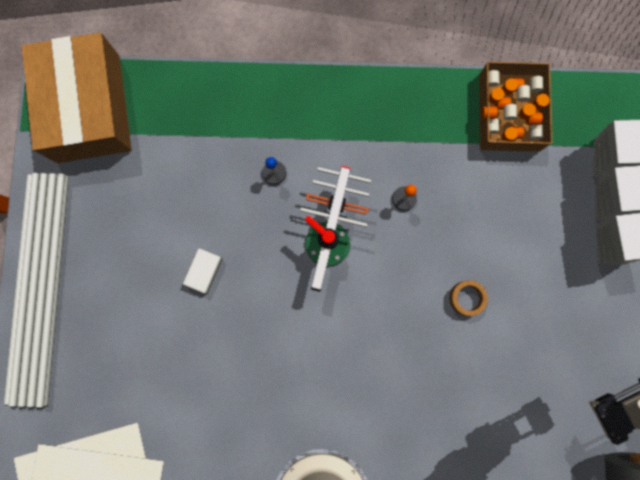

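View pics/side0.png

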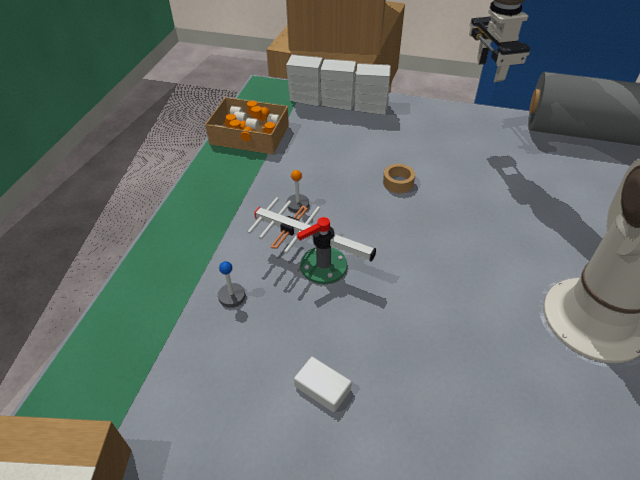

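The top view shows the hub at (328,237), the red front end at (346,168), the tail at (317,289), the lever tip at (308,220), the orange ball at (411,190) and the blue ball at (271,162). The tape is at (469,299) and the case at (202,271). The side view agrees. Next I turn these into positions.

```bash
cat > meas.py <<'E'
from h import *
def masks(im,P):
    hsv=cv2.cvtColor(im,cv2.COLOR_RGB2HSV).astype(int);H,S,V=hsv[...,0],hsv[...,1],hsv[...,2]
    z=P[...,2];box=(P[...,0]>.4)&(P[...,0]<.95)&(abs(P[...,1])<.35)
    return dict(orange=box&(H>5)&(H<18)&(S>180)&(V>120)&(z>.08),
      blue=box&(H>100)&(H<130)&(S>150)&(z>.075),
      redlow=box&((H<5)|(H>175))&(S>150)&(z>.08)&(z<.118),
      lever=box&((H<5)|(H>175))&(S>150)&(z>.122),
      boom=box&(S<60)&(V>130)&(z>.104)&(z<.118))
def ray(name,px,zz):
    m=arm.camera_model(name);K=np.array(m["camera_matrix"]);A=R.from_euler('xyz',m["attitude"]).as_matrix()
    d=A@np.array([(px[0]-K[0,2])/K[0,0],-(px[1]-K[1,2])/K[1,1],-1]);e=np.array(m["eye"])
    return e+d*(zz-e[2])/d[2]
def report(name,im,P):
    for k,m in masks(im,P).items():
        v,u=np.nonzero(m)
        if len(u)<5: print(name,k,len(u));continue
        q=P[m];c=(u.mean(),v.mean())
        print(name,k,len(u),"px",np.round(c,1),"pts",np.round(q.mean(0),4),"z",np.round([q[:,2].min(),q[:,2].max()],3),"ray",np.round(ray(name,c,.1),4))
        if k in("lever","boom"):
            l=cv2.fitLine(q[:,:2].astype(np.float32),cv2.DIST_HUBER,0,.001,.001).ravel()
            t=(q[:,:2]-l[2:])@l[:2]
            print("   line",l.round(4),"ang deg",np.degrees(np.arctan2(l[1],l[0])).round(2),"ends",(l[2:]+l[:2]*t.min()).round(4),(l[2:]+l[:2]*t.max()).round(4))
E
python3 - <<'E'
from meas import *
for n in("top","side"):
    f=np.load(n+".npz");report(n,f["im"],f["P"])
f=np.load("top.npz");P=f["P"]
for nm,u,v in(("tape",469,299),("case",202,271),("disc",328,237),("tail",317,287),("front",346,170),("box",337,205)):print(nm,np.round(P[v,u],3),ray("top",(u,v),.11).round(3))
E
```

```text
top orange 84 px [407.8 190. ] pts [ 0.7153 -0.1782  0.1114] z [0.098 0.117] ray [ 0.7179 -0.18    0.1   ]
top blue 93 px [270.8 162.4] pts [0.7713 0.138  0.1108] z [0.1   0.118] ray [0.7742 0.139  0.1   ]
top redlow 31 px [329.4 236. ] pts [ 0.6036 -0.0015  0.115 ] z [0.113 0.118] ray [ 0.6055 -0.0017  0.1   ]
top lever 282 px [320.7 230.5] pts [0.6111 0.0183 0.1465] z [0.131 0.156] ray [0.6176 0.0184 0.1   ]
   line [0.6558 0.755  0.6111 0.0183] ang deg 49.02 ends [ 0.5889 -0.0073] [0.6408 0.0524]
top boom 1163 px [332.4 218.9] pts [ 0.6444 -0.0077  0.1098] z [0.104 0.118] ray [ 0.6452 -0.0077  0.1   ]
   line [ 0.9769 -0.2139  0.6444 -0.0077] ang deg -12.35 ends [0.4869 0.0268] [ 0.7625 -0.0335]
side orange 65 px [295.8 174.4] pts [ 0.7144 -0.1762  0.1074] z [0.094 0.115] ray [ 0.7173 -0.1847  0.1   ]
side blue 124 px [227.6 267.1] pts [0.7652 0.1449 0.1066] z [0.095 0.116] ray [0.7683 0.1399 0.1   ]
side redlow 12 px [262.2 212.7] pts [ 0.7502 -0.0265  0.1073] z [0.1   0.112] ray [ 0.7528 -0.0336  0.1   ]
side lever 327 px [315.  228.1] pts [0.6105 0.0244 0.1423] z [0.128 0.15 ] ray [ 0.622  -0.0158  0.1   ]
   line [0.6789 0.7342 0.6131 0.0296] ang deg 47.24 ends [ 5.853e-01 -4.000e-04] [0.6388 0.0575]
side boom 676 px [311.7 229.5] pts [ 0.628  -0.0021  0.1086] z [0.104 0.114] ray [ 0.6281 -0.0097  0.1   ]
   line [ 0.9773 -0.2119  0.628  -0.0021] ang deg -12.23 ends [0.4865 0.0285] [ 0.7626 -0.0313]
tape [ 0.474 -0.344  0.007] [ 0.472 -0.317  0.11 ]
case [0.521 0.298 0.036] [0.517 0.282 0.11 ]
disc [0.596 0.002 0.153] [0.602 0.001 0.11 ]
tail [0.488 0.023 0.11 ] [0.488 0.023 0.11 ]
front [ 0.758 -0.036  0.111] [ 0.758 -0.036  0.11 ]
box [ 0.677 -0.017  0.105] [ 0.676 -0.017  0.11 ]
```

```bash
cat >> h.py <<'E'
def rows(*poses):
    "each pose x,y,z,yaw(deg) -> shares from the present pose"
    s=arm.observe();M=R.from_euler('xyz',s["orientation"])
    for x,y,z,w in poses:
        t=M.inv().apply(np.array([x,y,z])-s["tcp_pos"])/.2
        r=(M.inv()*R.from_euler('xyz',[np.pi,0,np.radians(w)])).as_rotvec()/np.pi
        print(*np.round(t,3),*np.round(r,4),sep=",")
C=np.array([.604,.001])
def push(th,gap,r=.095,z=.095):
    a=np.radians(th);c=C-r*np.array([np.cos(a),np.sin(a)])-(.0195+gap)*np.array([-np.sin(a),np.cos(a)])
    return c[0],c[1],z,th+90
E
python3 - <<'E'
from h import *
x,y,z,w=push(-12.3,.015);print(x,y,w)
rows((.36,-.40,.226,44),(.43,-.2,.226,60),(x,y,.226,w))
E
```

```text
0.5038311221021632 -0.01247018562189382 77.7
0.703,-0.649,0.0,-0.0005,-0.0001,-0.0952
1.467,-1.383,0.001,-0.0005,-0.0002,-0.1841
2.22,-2.053,0.003,-0.0005,-0.0003,-0.2824
```

```bash
python3 -m inch '[0.12,-0.11,0,0,0,-0.02,0.28,-0.26,0,0,0,-0.05,0.44,-0.41,0,0,0,-0.08,0.6,-0.56,0,0,0,-0.11,0.74,-0.69,0,0,0,-0.13,0.85,-0.8,0,0,0,-0.15,0.93,-0.87,0,0,0,-0.16,0.95,-0.89,0,0,0,-0.16,0.95,-0.89,0,0,0,-0.16]' 1
python3 -c "
from h import *
rows(push(-12.3,.015,z=.226))"
```

```text
time_s: 0.85
tcp_pos: [0.3834, -0.3343, 0.2269]
orientation: [3.141, 0.0, 0.973]
ft_force: [-0.8, -0.8, -0.4]
gripper_width: 0.0362
finger_force: 0.0
1.669,-0.408,0.004,0.0001,0.0001,-0.1219
```

```bash
python3 -c "
from h import *
s=arm.observe();print(s['time_s'],s['tcp_pos'],s['orientation'],s['gripper_width'])"
```

```text
0.85 [ 0.38339744 -0.33429353  0.22686945] [3.14131767e+00 3.47568871e-04 9.73127563e-01] 0.03620102326035542
```

```bash
python3 -m inch '[0.1,-0.02,0,0,0,-0.01,0.26,-0.06,0,0,0,-0.03,0.42,-0.1,0,0,0,-0.06,0.58,-0.14,0,0,0,-0.08,0.72,-0.18,0,0,0,-0.1,0.84,-0.21,0,0,0,-0.12,0.92,-0.23,0,0,0,-0.12,0.95,-0.24,0,0,0,-0.12,0.95,-0.24,0,0,0,-0.12]'
python3 -c "
from h import *
rows(push(-12.3,.015,z=.226),push(-12.3,.015,z=.095))"
```

```text
time_s: 1.6
tcp_pos: [0.4508, -0.1513, 0.2267]
orientation: [3.141, -0.0, 1.348]
ft_force: [-1.0, 0.1, 0.3]
gripper_width: 0.0003
finger_force: 0.0
0.735,0.105,0.004,0.0001,-0.0001,-0.0025
0.735,0.105,0.659,0.0001,-0.0001,-0.0025
```

```bash
python3 -m inch '[0.12,0.02,0,0,0,0,0.28,0.04,0,0,0,0,0.45,0.06,0,0,0,0,0.6,0.08,0,0,0,0,0.7,0.1,0.05,0,0,0,0.73,0.105,0.2,0,0,0,0.73,0.105,0.38,0,0,0,0.73,0.105,0.54,0,0,0,0.73,0.105,0.63,0,0,0,0.73,0.105,0.655,0,0,0]'
python3 - <<'E'
from h import *
s=arm.observe();print(s['time_s'],s['tcp_pos'],s['ft_force'])
rows(push(-12.3,.001),*[push(t,0) for t in range(-15,-40,-3)])
E
```

```text
time_s: 2.43
tcp_pos: [0.5004, -0.0163, 0.0919]
orientation: [-3.135, 0.002, 1.345]
ft_force: [-1.1, -0.6, 0.8]
gripper_width: 0.0004
finger_force: 0.0
2.4333 [ 0.50040494 -0.01632104  0.09190461] [-1.10975097 -0.61421576  0.82131301]
0.093,0.011,-0.016,-0.0021,0.0006,-0.0036
0.12,0.007,-0.016,-0.002,0.0006,0.0114
0.145,0.004,-0.016,-0.002,0.0007,0.028
0.17,0.001,-0.016,-0.002,0.0007,0.0447
0.196,0.0,-0.016,-0.002,0.0008,0.0614
0.221,0.001,-0.016,-0.002,0.0008,0.078
0.247,0.003,-0.016,-0.002,0.0009,0.0947
0.272,0.006,-0.016,-0.0019,0.0009,0.1114
0.297,0.01,-0.016,-0.0019,0.001,0.128
0.321,0.016,-0.016,-0.0019,0.001,0.1447
```

```bash
python3 -m inch '[0.04,0.01,-0.01,0,0,0,0.07,0.01,-0.01,0,0,0,0.095,0.01,-0.01,0,0,0,0.12,0.007,-0.01,0,0,0.011,0.145,0.004,-0.01,0,0,0.028,0.17,0.001,-0.01,0,0,0.045,0.196,0,-0.01,0,0,0.061,0.221,0.001,-0.01,0,0,0.078,0.221,0.001,-0.01,0,0,0.078]'
python3 - <<'E'
from meas import *
s=arm.observe();print(s['time_s'],s['tcp_pos'],s['ft_force'])
im,P=cloud("top");report("top",im,P);cv2.imwrite("pics/top1.png",im[...,::-1])
rows(*[push(t,0) for t in range(-24,-60,-3)])
E
```

```text
time_s: 3.18
tcp_pos: [0.5146, 0.0303, 0.0996]
orientation: [3.138, -0.001, 1.102]
ft_force: [-0.2, -1.3, 0.9]
gripper_width: 0.0003
finger_force: 0.4
3.1833 [0.5145692  0.03028436 0.09955274] [-0.1513394  -1.31321374  0.93865632]
top orange 82 px [410.6 189.6] pts [ 0.7163 -0.1844  0.1117] z [0.104 0.119] ray [ 0.7189 -0.1863  0.1   ]
top blue 90 px [270.7 162.3] pts [0.7713 0.1381 0.1112] z [0.102 0.118] ray [0.7743 0.1393 0.1   ]
top redlow 0
top lever 96 px [312.2 222.4] pts [0.6286 0.0375 0.1465] z [0.141 0.21 ] ray [0.6358 0.0384 0.1   ]
   line [0.6442 0.7649 0.6301 0.0394] ang deg 49.9 ends [0.6129 0.019 ] [0.6408 0.052 ]
top boom 815 px [351.3 202.7] pts [ 0.6824 -0.0497  0.1095] z [0.104 0.117] ray [ 0.6841 -0.0502  0.1   ]
   line [ 0.8359 -0.5489  0.6824 -0.0497] ang deg -33.29 ends [ 0.6198 -0.0086] [ 0.7402 -0.0877]
-0.049,-0.004,0.022,0.001,-0.0003,-0.0149
-0.024,-0.01,0.022,0.001,-0.0003,0.0018
0.001,-0.014,0.022,0.001,-0.0004,0.0184
0.026,-0.017,0.022,0.001,-0.0004,0.0351
0.052,-0.019,0.022,0.0009,-0.0004,0.0518
0.077,-0.019,0.022,0.0009,-0.0004,0.0684
0.102,-0.018,0.022,0.0009,-0.0005,0.0851
0.128,-0.016,0.022,0.0009,-0.0005,0.1018
0.153,-0.012,0.022,0.0009,-0.0005,0.1184
0.178,-0.007,0.022,0.0009,-0.0005,0.1351
0.202,-0.001,0.022,0.0009,-0.0006,0.1518
0.227,0.007,0.022,0.0009,-0.0006,0.1684
```

View pics/top1.png

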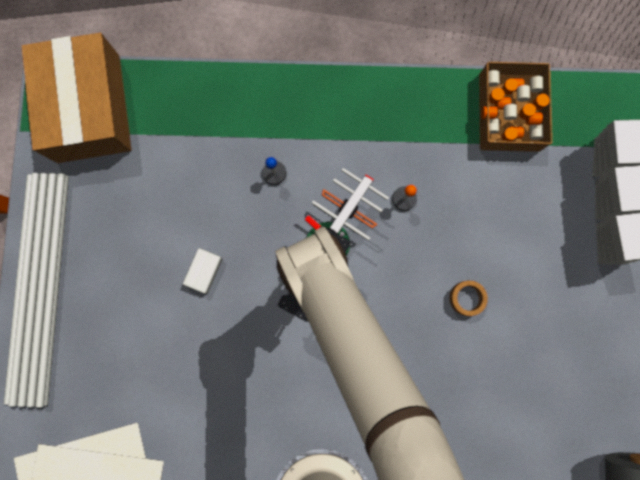

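The boom is now at about -33°. Nothing else has moved, and the finger is on the tail. The orange ball at (411,190) gives a target of about -58.6°.

```bash
python3 -m inch '[0.02,-0.016,0.01,0,0,0.03,0.04,-0.018,0.02,0,0,0.044,0.06,-0.019,0.02,0,0,0.057,0.08,-0.019,0.02,0,0,0.07,0.098,-0.018,0.02,0,0,0.083,0.114,-0.017,0.02,0,0,0.093,0.128,-0.016,0.02,0,0,0.102,0.138,-0.014,0.02,0,0,0.109,0.138,-0.014,0.02,0,0,0.109]'
python3 - <<'E'
from meas import *
s=arm.observe();print(s['time_s'],s['tcp_pos'],s['ft_force'])
im,P=cloud("top");report("top",im,P)
im,P=cloud("side");report("side",im,P)
rows(*[push(t,0) for t in range(-42,-64,-3)])
E
```

```text
time_s: 3.98
tcp_pos: [0.5233, 0.0557, 0.0943]
orientation: [3.141, -0.001, 0.761]
ft_force: [-0.8, -1.1, 0.3]
gripper_width: 0.0003
finger_force: 0.6
3.9833 [0.52326716 0.05568066 0.09430303] [-0.83419801 -1.05552972  0.27934612]
top orange 81 px [410.1 190.2] pts [ 0.7148 -0.1833  0.1124] z [0.101 0.12 ] ray [ 0.7175 -0.1853  0.1   ]
top blue 92 px [270.7 162.4] pts [0.7714 0.1381 0.1103] z [0.1   0.118] ray [0.7742 0.1392 0.1   ]
top redlow 8 px [332.1 231.9] pts [ 0.613  -0.0075  0.1161] z [0.114 0.118] ray [ 0.6152 -0.0078  0.1   ]
top lever 118 px [316.3 224.8] pts [0.6217 0.0282 0.1598] z [0.14  0.475] ray [0.6305 0.0288 0.1   ]
   line [0.5895 0.8078 0.6231 0.0281] ang deg 53.88 ends [ 0.5952 -0.0101] [0.6402 0.0515]
top boom 839 px [360.5 210.6] pts [ 0.6647 -0.0712  0.1095] z [0.104 0.118] ray [ 0.6663 -0.0717  0.1   ]
   line [ 0.6373 -0.7706  0.6647 -0.0712] ang deg -50.41 ends [ 0.6163 -0.0126] [ 0.7095 -0.1254]
side orange 67 px [296.  174.8] pts [ 0.7139 -0.1759  0.1066] z [0.097 0.115] ray [ 0.7164 -0.1834  0.1   ]
side blue 124 px [229.3 265.7] pts [0.7621 0.144  0.1
[... 182 characters left out ...]
0. ] pts [0.6141 0.0305 0.1417] z [0.127 0.174] ray [ 0.6256 -0.0088  0.1   ]
   line [0.7324 0.6809 0.6141 0.0305] ang deg 42.91 ends [0.585  0.0035] [0.6405 0.0551]
side boom 668 px [318.3 227.9] pts [ 0.6158 -0.013   0.1088] z [0.104 0.114] ray [ 0.6151 -0.0181  0.1   ]
   line [ 0.6766 -0.7364  0.6335 -0.0331] ang deg -47.42 ends [0.5213 0.089 ] [ 0.7133 -0.1199]
-0.03,0.01,-0.004,0.0002,-0.0002,-0.024
-0.005,0.004,-0.004,0.0002,-0.0003,-0.0073
0.02,-0.001,-0.004,0.0001,-0.0003,0.0094
0.045,-0.005,-0.004,0.0001,-0.0003,0.026
0.07,-0.007,-0.004,0.0001,-0.0003,0.0427
0.096,-0.008,-0.004,0.0001,-0.0003,0.0594
0.121,-0.008,-0.004,0.0001,-0.0003,0.076
0.146,-0.006,-0.004,0.0001,-0.0003,0.0927
```

```bash
python3 -m inch '[0.01,0,0,0,0,0.01,0.02,-0.002,0,0,0,0.02,0.028,-0.003,0,0,0,0.03,0.036,-0.004,0,0,0,0.036,0.04,-0.004,0,0,0,0.036,0.04,-0.004,0,0,0,0.036]'
cat > aim.py <<'E'
from meas import *
import sys
def fit(P,im,dirdeg,C=np.array([.604,.002])):
    hsv=cv2.cvtColor(im,cv2.COLOR_RGB2HSV)
    th=np.radians(dirdeg);best=None
    q=P[(hsv[...,1]<70)&(hsv[...,2]>120)&(P[...,2]>.105)&(P[...,2]<.118)][:,:2]
    for _ in range(6):
        d=np.array([np.cos(th),np.sin(th)]);n=np.array([-d[1],d[0]])
        s=(q-C)@d;o=(q-C)@n;k=(abs(o)<.013)&(s>.03)&(s<.165)
        pf=np.polyfit(s[k],o[k],1);th+=np.arctan(pf[0])
    return np.degrees(th),pf[1],k.sum()
s=arm.observe();print(s['time_s'],s['tcp_pos'],s['orientation'][2],s['ft_force'])
for n in("top","side"):
    for i in range(2):
        im,P=cloud(n);o=masks(im,P)["orange"]
        v,u=np.nonzero(o);b=ray(n,(u.mean(),v.mean()),.1)
        print(n,fit(P,im,float(sys.argv[1])),"ball",b.round(4),"target",np.degrees(np.arctan2(b[1]-.002,b[0]-.604)).round(2))
    cv2.imwrite(f"pics/{n}_{s['time_s']:.1f}.png",im[140:300,230:470][...,::-1].repeat(3,0).repeat(3,1) if n=="top" else im[130:310,200:420][...,::-1].repeat(3,0).repeat(3,1))
E
python3 aim.py -55; ls pics
```

```text
time_s: 4.58
tcp_pos: [0.5282, 0.062, 0.0938]
orientation: [-3.141, -0.0, 0.649]
ft_force: [-1.2, 0.1, -0.2]
gripper_width: 0.0006
finger_force: 0.4
4.5833 [0.52817838 0.06201441 0.09382866] 0.6494671191060364 [-1.17995428  0.13391094 -0.21903049]
top (np.float64(-53.00247955942694), np.float64(-0.002740117813356066), np.int64(519)) ball [ 0.7172 -0.1854  0.1   ] target -58.85
top (np.float64(-52.83902062890747), np.float64(-0.002859173080817451), np.int64(508)) ball [ 0.7175 -0.1854  0.1   ] target -58.8
side (np.float64(-53.43762661180131), np.float64(-0.0007772702455123551), np.int64(325)) ball [ 0.7166 -0.1836  0.1   ] target -58.75
side (np.float64(-53.338809021794), np.float64(-0.000829271207956138), np.int64(323)) ball [ 0.7168 -0.1835  0.1   ] target -58.69
side0.png
side_4.6.png
top0.png
top1.png
top_4.6.png
```

```bash
python3 -m inch '[0.01,0,0,0,0,0.007,0.02,-0.001,0,0,0,0.014,0.028,-0.001,0,0,0,0.02,0.034,-0.001,0,0,0,0.022,0.034,-0.001,0,0,0,0.022,0.034,-0.001,0,0,0,0.022]'
sed -i 's/    return np.degrees(th),pf\[1\],k.sum()/    return np.degrees(th),pf[1],k.sum(),th/; s/^        print(n,fit.*/        f=fit(P,im,float(sys.argv[1]));d=np.array([np.cos(f[3]),np.sin(f[3])]);nn=np.array([-d[1],d[0]]);r=b[:2]-[.604,.002];print(n,np.round(f[:3],4),b.round(4),"lateral miss mm",((r@nn-f[1])*1e3).round(2))/' aim.py
python3 aim.py -57; ls pics
```

```text
time_s: 5.28
tcp_pos: [0.5337, 0.066, 0.0937]
orientation: [3.141, -0.0, 0.579]
ft_force: [-0.7, -0.5, 0.4]
gripper_width: 0.0006
finger_force: 0.4
5.2833 [0.53367902 0.06604918 0.09372723] 0.5790706773493195 [-0.71770946 -0.4502205   0.42910594]
top [-5.70658e+01 -3.10000e-03  5.06000e+02] [ 0.7088 -0.1796  0.1   ] lateral miss mm -7.65
top [-5.71055e+01 -3.20000e-03  5.01000e+02] [ 0.7146 -0.1831  0.1   ] lateral miss mm -4.43
side [-5.89205e+01  1.50000e-03  2.99000e+02] [ 0.7168 -0.1838  0.1   ] lateral miss mm -0.77
side [-5.89032e+01  1.40000e-03  3.00000e+02] [ 0.7169 -0.184   0.1   ] lateral miss mm -0.71
side0.png
side_4.6.png
side_5.3.png
top0.png
top1.png
top_4.6.png
top_5.3.png
```

View pics/top_5.3.png

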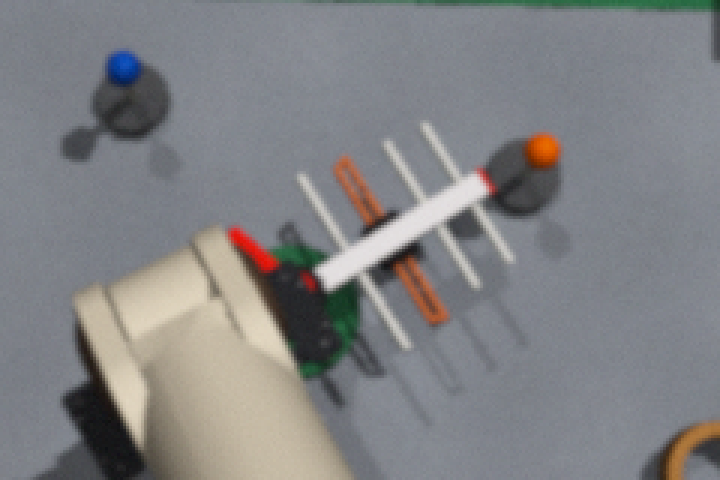

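The picture shows the boom running from (325,278) to (488,180) in crop pixels and aimed almost at the ball at (543,151). The masts have not moved. I now measure the angle more carefully with a rectified view of the boom's top face.

```bash
cat > aim2.py <<'E'
from meas import *
import sys
th0=np.radians(float(sys.argv[1]));C0=np.array([.6035,.0015])
def proj(n,X):
    m=arm.camera_model(n);K=np.array(m["camera_matrix"]);A=R.from_euler('xyz',m["attitude"]).as_matrix()
    c=(X-np.array(m["eye"]))@A;return np.stack([K[0,2]+K[0,0]*c[...,0]/-c[...,2],K[1,2]-K[1,1]*c[...,1]/-c[...,2]],-1)
d=np.array([np.cos(th0),np.sin(th0)]);nn=np.array([-d[1],d[0]])
s=np.arange(.03,.168,.001);o=np.arange(-.03,.03,.0005)
st=arm.observe();print(st['time_s'],st['tcp_pos'].round(4),st['orientation'][2].round(3),st['ft_force'].round(1))
for n in("top","side"):
    im=np.mean([arm.read_camera(n)[0].astype(float) for _ in range(3)],0).astype(np.float32)
    X=np.zeros((len(s),len(o),3));X[...,:2]=C0+s[:,None,None]*d+o[None,:,None]*nn;X[...,2]=.11
    p=proj(n,X).astype(np.float32);w=cv2.remap(im,p[...,0],p[...,1],cv2.INTER_LINEAR)
    mn=w.min(-1)                                   # white = high minimum channel
    E=[]
    for i in range(len(s)):
        g=np.diff(cv2.GaussianBlur(mn[i:i+1],(5,1),1)[0]);h=len(g)//2
        a=np.argmax(g[:h]);b=h+np.argmin(g[h:]);E.append((o[a],o[b],b-a))
    E=np.array(E);wd=(E[:,1]-E[:,0])*1e3;k=abs(wd-np.median(wd))<1.5
    c=E[k,:2].mean(1);pf=np.polyfit(s[k],c,1);th=th0+np.arctan(pf[0])
    hsv=cv2.cvtColor(im.astype(np.uint8),cv2.COLOR_RGB2HSV)
    pb=proj(n,np.array([.7172,-.185,.1]));v,u=np.mgrid[:480,:640]
    bm=(np.hypot(u-pb[0],v-pb[1])<11)&(hsv[...,1]>140)&(hsv[...,0]>5)&(hsv[...,0]<22)
    b=ray(n,(u[bm].mean(),v[bm].mean()),.1);r=b[:2]-C0
    miss=r@nn-np.polyval(pf,r@d)
    print(n,"ang",np.degrees(th).round(2),"off mm",(pf[1]*1e3).round(2),"width",np.median(wd),k.sum(),"resid",np.std(c-np.polyval(pf,s[k]))*1e3,"ball",bm.sum(),b.round(4),"ball dir",np.degrees(np.arctan2(r[1],r[0])).round(2),"miss mm",(miss*1e3).round(2))
E
python3 aim2.py -58
```

```text
5.4833 [0.5338 0.0658 0.0939] 0.579 [-0.2 -0.7 -0.8]
top ang -56.83 off mm -4.02 width 21.000000000000018 106 resid 0.3501918996706364 ball 107 [ 0.7178 -0.1856  0.1   ] ball dir -58.59 miss mm -2.69
side ang -56.86 off mm -2.73 width 19.500000000000018 66 resid 0.3770433909819519 ball 88 [ 0.7164 -0.1826  0.1   ] ball dir -58.48 miss mm -3.36
```

```bash
python3 -m inch '[0.003,0,0,0,0,0,0.005,0,0,0,0,0,0.008,0,0,0,0,0,0.008,0,0,0,0,0]'
python3 aim2.py -58
```

```text
time_s: 6.12
tcp_pos: [0.5345, 0.0665, 0.0936]
orientation: [-3.142, 0.001, 0.579]
ft_force: [-1.2, -1.6, 0.9]
gripper_width: 0.0006
finger_force: 1.0
6.1167 [0.5345 0.0665 0.0936] 0.579 [-1.2 -1.6  0.9]
top ang -57.56 off mm -3.98 width 21.000000000000018 102 resid 0.31434666122144467 ball 107 [ 0.7178 -0.1856  0.1   ] ball dir -58.59 miss mm 0.05
side ang -57.97 off mm -1.88 width 19.000000000000018 72 resid 0.5083332173810096 ball 87 [ 0.7163 -0.1824  0.1   ] ball dir -58.48 miss mm -0.03
```

Both cameras put the miss at 0 mm. I back off, then measure the lever.

```bash
python3 -m inch '[-0.03,0,0,0,0,0,-0.09,0,0,0,0,0,-0.15,0,0,0,0,0,-0.18,0,-0.08,0,0,0,-0.2,0,-0.25,0,0,0,-0.2,0,-0.42,0,0,0,-0.2,0,-0.58,0,0,0,-0.2,0,-0.66,0,0,0,-0.2,0,-0.66,0,0,0]'
python3 aim2.py -58
python3 - <<'E'
from meas import *
for n in("top","side"):
    im,P=cloud(n);m=masks(im,P)["lever"];hsv=cv2.cvtColor(im,cv2.COLOR_RGB2HSV)
    q=P[m];q=q[(q[:,2]>.138)&(q[:,2]<.15)];k=np.hypot(q[:,0]-.603,q[:,1]-.001)>.022;l=cv2.fitLine(q[k][:,:2].astype(np.float32),cv2.DIST_HUBER,0,.001,.001).ravel()
    t=(q[k][:,:2]-l[2:])@l[:2]
    print(n,k.sum(),np.degrees(np.arctan2(l[1],l[0])),l[2:],"tip",l[2:]+l[:2]*t.max())
    print(" hubtop",P[m&(P[...,2]>.146)].mean(0))
    cv2.imwrite(f"pics/{n}2.png",im[...,::-1])
def lev(al,gap,r=.05,z=.128,C=np.array([.602,.001])):
    a=np.radians(al);p=np.array([np.sin(a),-np.cos(a)]);c=C+r*np.array([np.cos(a),np.sin(a)])-(.026+gap)*p
    return c[0],c[1],z,al
print(lev(53,.02))
rows(lev(53,.03,z=.226),lev(53,.02,z=.226))
E
```

```text
time_s: 7.17
tcp_pos: [0.5044, 0.0456, 0.2302]
orientation: [3.136, -0.008, 0.579]
ft_force: [0.4, 1.0, -0.3]
gripper_width: 0.0003
finger_force: 0.0
7.1667 [0.5044 0.0456 0.2302] 0.579 [ 0.4  1.  -0.3]
top ang -57.65 off mm -4.04 width 20.750000000000018 111 resid 0.2978288819289171 ball 107 [ 0.7178 -0.1856  0.1   ] ball dir -58.59 miss mm 0.44
side ang -57.64 off mm -2.99 width 19.500000000000018 71 resid 0.38198117986402175 ball 88 [ 0.7164 -0.1826  0.1   ] ball dir -58.48 miss mm -0.17
top 70 51.49769 [0.6311333  0.04016274] tip [0.64044256 0.0518651 ]
 hubtop [0.61301434 0.01755319 0.17118263]
side 123 46.982742 [0.62151456 0.03721099] tip [0.6397166 0.0567185]
 hubtop [0.60138402 0.01027169 0.14720064]
(np.float64(0.5953535176954269), np.float64(0.06861526656735888), 0.128, 53)
0.445,0.113,-0.008,-0.0005,0.0004,-0.1101
0.462,0.16,-0.008,-0.0005,0.0004,-0.1101
```

View pics/top2.png

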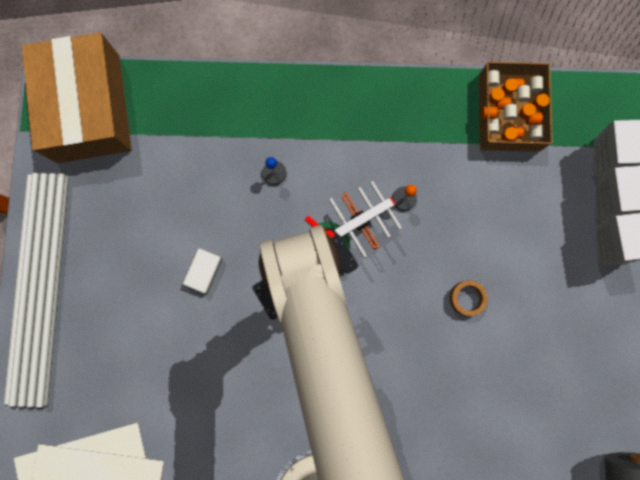

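The top view shows the boom pointing at the ball, with the hand clear of it. Next is the left side of the lever.

```bash
python3 -m inch '[0.06,0.02,0,0,0,-0.02,0.18,0.05,0,0,0,-0.05,0.3,0.08,0,0,0,-0.08,0.4,0.1,0,0,0,-0.11,0.445,0.113,0.05,0,0,-0.11,0.445,0.113,0.2,0,0,-0.11,0.445,0.113,0.35,0,0,-0.11,0.445,0.113,0.46,0,0,-0.11,0.445,0.113,0.49,0,0,-0.11,0.445,0.113,0.49,0,0,-0.11]'
cat >> h.py <<'E'
def lev(al,gap,r=.05,z=.128,C=np.array([.602,.001])):
    a=np.radians(al);p=np.array([np.sin(a),-np.cos(a)]);c=C+r*np.array([np.cos(a),np.sin(a)])-(.026+gap)*p
    return c[0],c[1],z,al
E
python3 - <<'E'
from h import *
s=arm.observe();print(s['tcp_pos'],s['ft_force'])
rows(lev(53,.015),lev(53,.005),*[lev(a,0) for a in range(50,-40,-5)])
E
```

```text
time_s: 8.4
tcp_pos: [0.5862, 0.0745, 0.1252]
orientation: [-3.137, 0.003, 0.925]
ft_force: [0.0, 0.4, 0.3]
gripper_width: 0.0005
finger_force: 0.0
[0.58622779 0.07445978 0.12518716] [0.04991423 0.4053709  0.25253318]
0.004,0.079,-0.014,-0.0013,0.001,-0.0001
0.004,0.129,-0.015,-0.0013,0.001,-0.0001
0.011,0.167,-0.015,-0.0013,0.001,0.0166
0.02,0.19,-0.015,-0.0012,0.0011,0.0444
0.027,0.214,-0.015,-0.0012,0.0011,0.0721
0.032,0.238,-0.015,-0.0011,0.0012,0.0999
0.035,0.262,-0.015,-0.0011,0.0012,0.1277
0.036,0.287,-0.015,-0.001,0.0013,0.1555
0.035,0.311,-0.015,-0.001,0.0013,0.1832
0.031,0.335,-0.016,-0.0009,0.0014,0.211
0.026,0.359,-0.016,-0.0009,0.0014,0.2388
0.018,0.383,-0.016,-0.0008,0.0015,0.2666
0.008,0.405,-0.016,-0.0008,0.0015,0.2944
-0.003,0.427,-0.016,-0.0007,0.0016,0.3221
-0.016,0.448,-0.016,-0.0006,0.0016,0.3499
-0.032,0.467,-0.016,-0.0006,0.0016,0.3777
-0.048,0.485,-0.016,-0.0005,0.0017,0.4055
-0.067,0.501,-0.016,-0.0004,0.0017,0.4332
-0.086,0.516,-0.016,-0.0004,0.0017,0.461
-0.107,0.529,-0.016,-0.0003,0.0018,0.4888
```

```bash
python3 -m inch '[0.004,0.05,-0.005,0,0,0,0.004,0.1,-0.01,0,0,0,0.005,0.135,-0.01,0,0,0,0.011,0.167,-0.01,0,0,0.017,0.02,0.19,-0.01,0,0,0.044,0.027,0.214,-0.01,0,0,0.072,0.032,0.238,-0.01,0,0,0.1,0.035,0.262,-0.01,0,0,0.128,0.036,0.287,-0.01,0,0,0.155,0.036,0.287,-0.01,0,0,0.155]'
python3 - <<'E'
from meas import *
s=arm.observe();print(s['tcp_pos'],s['ft_force'])
im,P=cloud("side");report("side",im,P)
rows(*[lev(a,0) for a in range(25,-45,-5)])
E
```

```text
time_s: 9.23
tcp_pos: [0.6397, 0.045, 0.1309]
orientation: [3.141, -0.002, 0.433]
ft_force: [-1.7, 2.0, -0.7]
gripper_width: 0.0004
finger_force: 0.7
[0.63969215 0.04501363 0.13093211] [-1.73988356  1.95038692 -0.65883725]
side orange 1
side blue 130 px [231.5 263.5] pts [0.7579 0.1404 0.1142] z [0.092 0.31 ] ray [0.7642 0.1285 0.1   ]
side redlow 1
side lever 88 px [325.2 222.8] pts [0.5932 0.0053 0.1438] z [0.128 0.15 ] ray [ 0.6041 -0.0376  0.1   ]
   line [ 0.6312 -0.7756  0.5928  0.0055] ang deg -50.86 ends [0.586  0.0139] [ 0.6044 -0.0087]
side boom 265 px [333.2 254. ] pts [0.563  0.0561 0.1088] z [0.104 0.113] ray [0.5643 0.0495 0.1   ]
   line [ 0.4921 -0.8705  0.5689  0.048 ] ang deg -60.52 ends [0.5397 0.0996] [ 0.6715 -0.1336]
-0.014,-0.009,0.014,0.0003,-0.0005,0.0005
-0.003,0.013,0.014,0.0003,-0.0005,0.0283
0.005,0.037,0.014,0.0003,-0.0006,0.0561
0.011,0.06,0.014,0.0002,-0.0006,0.0838
0.016,0.085,0.014,0.0002,-0.0006,0.1116
0.018,0.109,0.014,0.0002,-0.0006,0.1394
0.018,0.134,0.014,0.0002,-0.0006,0.1672
0.016,0.158,0.014,0.0001,-0.0006,0.195
0.011,0.182,0.014,0.0001,-0.0006,0.2227
0.005,0.206,0.014,0.0001,-0.0006,0.2505
-0.004,0.229,0.014,0.0001,-0.0006,0.2783
-0.014,0.251,0.014,0.0,-0.0006,0.3061
-0.026,0.273,0.014,-0.0,-0.0006,0.3338
-0.041,0.293,0.014,-0.0,-0.0006,0.3616
```

Contact force is about 2.6 N, matching the lever. I continue to about −15°.

```bash
python3 -m inch '[-0.003,0.013,0.007,0,0,0.028,0.005,0.037,0.012,0,0,0.056,0.011,0.06,0.014,0,0,0.084,0.016,0.085,0.014,0,0,0.11,0.018,0.109,0.014,0,0,0.14,0.018,0.134,0.014,0,0,0.167,0.016,0.158,0.014,0,0,0.195,0.011,0.182,0.014,0,0,0.223,0.011,0.182,0.014,0,0,0.223]'
python3 - <<'E'
from meas import *
s=arm.observe();print(s['tcp_pos'],s['ft_force'],s['qpos'].round(2))
im,P=cloud("top");cv2.imwrite("pics/top3.png",im[120:320,200:480][...,::-1].repeat(2,0).repeat(2,1))
rows(*[lev(a,0) for a in range(-15,-45,-5)])
E
```

```text
time_s: 10.03
tcp_pos: [0.6568, 0.0131, 0.128]
orientation: [-3.141, -0.002, -0.264]
ft_force: [0.5, 0.6, 1.2]
gripper_width: 0.0002
finger_force: 0.5
[0.6568107  0.01306407 0.12797578] [0.50083562 0.63151634 1.166493  ] [ 0.18  0.6  -0.34  1.62  0.23  0.96 -2.07]
0.002,-0.0,-0.001,-0.0,-0.0007,0.0005
0.012,0.022,-0.001,-0.0001,-0.0007,0.0283
0.021,0.045,-0.001,-0.0001,-0.0007,0.0561
0.027,0.069,-0.001,-0.0001,-0.0007,0.0839
0.031,0.093,-0.001,-0.0002,-0.0007,0.1116
0.033,0.118,-0.001,-0.0002,-0.0006,0.1394
```

View pics/top3.png

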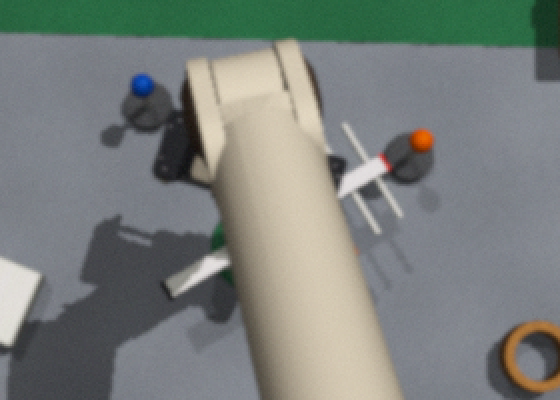

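Antenna undisturbed, with the boom at (175,290)→(388,163) pointing at the ball (422,141). Joint 7 is nearing its limit, so I push on with little rotation.

```bash
python3 -m inch '[0.006,0.011,0,0,0,0.014,0.012,0.022,0,0,0,0.028,0.017,0.034,0,0,0,0.04,0.021,0.045,0,0,0,0.05,0.021,0.045,0,0,0,0.05,0.021,0.045,0,0,0,0.05]'
python3 - <<'E'
from h import *
s=arm.observe();print(s['tcp_pos'],s['ft_force'],s['qpos'].round(2))
rows(*[lev(a,0) for a in range(-20,-50,-5)])
E
```

```text
time_s: 10.58
tcp_pos: [0.6578, 0.0039, 0.1273]
orientation: [-3.141, -0.001, -0.418]
ft_force: [0.5, 1.6, 0.4]
gripper_width: 0.0006
finger_force: 0.6
[0.65779983 0.00390419 0.12727584] [0.52928774 1.64649883 0.37940484] [ 0.17  0.6  -0.31  1.61  0.21  0.96 -2.19]
-0.009,-0.02,-0.004,-0.0001,-0.0003,-0.0219
0.003,0.001,-0.004,-0.0001,-0.0003,0.0059
0.013,0.024,-0.004,-0.0001,-0.0003,0.0337
0.021,0.047,-0.004,-0.0001,-0.0003,0.0615
0.027,0.071,-0.004,-0.0001,-0.0003,0.0893
0.031,0.095,-0.004,-0.0001,-0.0003,0.117
```

```bash
python3 -m inch '[0.005,0.01,0,0,0,0.01,0.01,0.02,0,0,0,0.02,0.014,0.03,0,0,0,0.03,0.014,0.03,0,0,0,0.03]'
python3 -m inch '[0.005,0.01,0,0,0,0.01,0.01,0.02,0,0,0,0.02,0.01,0.02,0,0,0,0.02]'
python3 -c "
from h import *
s=arm.observe();print(s['tcp_pos'],s['ft_force'],s['qpos'].round(2))
rows(*[lev(a,0) for a in range(-25,-50,-5)])"
```

```text
time_s: 10.92
tcp_pos: [0.6582, -0.0006, 0.1272]
orientation: [-3.138, -0.0, -0.516]
ft_force: [2.1, 5.4, 0.8]
gripper_width: 0.0003
finger_force: 2.8
time_s: 11.17
tcp_pos: [0.6592, -0.0011, 0.1275]
orientation: [-3.134, 0.0, -0.576]
ft_force: [4.8, 10.2, -0.9]
gripper_width: 0.0003
finger_force: 5.9
[ 0.65918187 -0.00112363  0.12754134] [ 4.75371155 10.17198993 -0.92275977] [ 0.16  0.6  -0.27  1.61  0.18  0.95 -2.32]
-0.016,-0.017,-0.002,-0.0026,-0.0002,-0.0446
-0.003,0.004,-0.002,-0.0026,-0.0,-0.0168
0.009,0.026,-0.002,-0.0026,0.0001,0.011
0.018,0.048,-0.003,-0.0026,0.0002,0.0388
0.026,0.072,-0.003,-0.0025,0.0003,0.0666
```

The force climbs to 11 N with no more motion, so the lever is at its stop. I give one small extra press, then withdraw.

```bash
python3 -m inch '[0,0.01,0,0,0,0,0,0.01,0,0,0,0]'
python3 -m inch '[0,-0.03,0,0,0,0,0,-0.08,0,0,0,0,0,-0.14,0,0,0,0,0,-0.18,-0.1,0,0,0,0,-0.2,-0.28,0,0,0,0,-0.2,-0.48,0,0,0,0,-0.2,-0.66,0,0,0,0,-0.2,-0.8,0,0,0,0,-0.2,-0.85,0,0,0]'
python3 -m inch '[-0.1,0,0,0,0,0,-0.28,0,0,0,0,0,-0.46,0,0,0,0,0,-0.64,0,0,0,0,0,-0.8,0,0,0,0,0,-0.92,0,0,0,0,0,-0.98,0,0,0,0,0,-1,0,0,0,0,0,-1,0,0,0,0,0]'
python3 -c "
from h import *
rows((.35,.33,.3,-20))"
```

```text
time_s: 11.33
tcp_pos: [0.659, -0.0013, 0.1277]
orientation: [-3.131, -0.001, -0.574]
ft_force: [8.0, 13.0, -2.9]
gripper_width: 0.0002
finger_force: 7.4
time_s: 12.08
tcp_pos: [0.6807, 0.0246, 0.3029]
orientation: [-3.137, -0.007, -0.579]
ft_force: [-0.4, -0.6, 0.5]
gripper_width: 0.0001
finger_force: 0.0
time_s: 12.83
tcp_pos: [0.5106, 0.1338, 0.297]
orientation: [3.141, -0.001, -0.577]
ft_force: [-0.6, -1.1, -0.5]
gripper_width: 0.0003
finger_force: 0.0
-1.208,-0.384,-0.016,0.0001,-0.0002,-0.0726
```

```bash
python3 -m inch '[-0.1,-0.03,0,0,0,0,-0.28,-0.08,0,0,0,0,-0.46,-0.14,0,0,0,0,-0.64,-0.2,0,0,0,0,-0.8,-0.26,0,0,0,0,-0.92,-0.3,0,0,0,0,-0.98,-0.32,0,0,0,0,-1,-0.33,0,0,0,0,-1,-0.33,0,0,0,0]'
python3 aim2.py -58
python3 - <<'E'
from meas import *
im,P=cloud("top");report("top",im,P);cv2.imwrite("pics/top4.png",im[120:320,200:500][...,::-1].repeat(2,0).repeat(2,1))
print(P[271,202],P[299,469])
E
```

```text
time_s: 13.58
tcp_pos: [0.435, 0.2283, 0.2893]
orientation: [3.128, -0.0, -0.58]
ft_force: [0.2, 0.7, -0.6]
gripper_width: 0.0004
finger_force: 0.0
13.5833 [0.435  0.2283 0.2893] -0.58 [ 0.2  0.7 -0.6]
top ang -57.64 off mm -4.06 width 21.000000000000018 89 resid 0.3137886595207358 ball 107 [ 0.7178 -0.1856  0.1   ] ball dir -58.59 miss mm 0.42
side ang -56.86 off mm -4.75 width 19.500000000000018 74 resid 0.7984514859583245 ball 88 [ 0.7164 -0.1826  0.1   ] ball dir -58.48 miss mm -1.36
top orange 85 px [408.9 192.2] pts [ 0.7102 -0.1807  0.1112] z [0.092 0.12 ] ray [ 0.7126 -0.1825  0.1   ]
top blue 90 px [270.7 162.4] pts [0.771  0.1381 0.1114] z [0.096 0.119] ray [0.7741 0.1393 0.1   ]
top redlow 30 px [330.7 234.7] pts [ 0.6066 -0.0044  0.1144] z [0.111 0.118] ray [ 0.6085 -0.0046  0.1   ]
top lever 267 px [332.  228.9] pts [ 0.6153 -0.0065  0.1468] z [0.122 0.155] ray [ 0.622  -0.0073  0.1   ]
   line [ 0.8838 -0.4678  0.6153 -0.0065] ang deg -27.89 ends [0.5863 0.0088] [ 0.6559 -0.028 ]
top boom 1164 px [346.  227.6] pts [ 0.6249 -0.0391  0.1099] z [0.104 0.118] ray [ 0.6261 -0.0391  0.1   ]
   line [ 0.5364 -0.8439  0.6249 -0.0391] ang deg -57.56 ends [0.5372 0.0988] [ 0.6887 -0.1395]
[0.52100028 0.2979038  0.03799146] [ 0.47389131 -0.34465822  0.00552069]
```

View pics/top4.png

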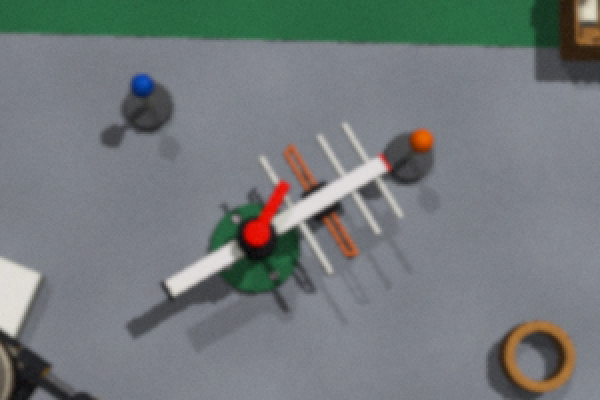

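The final view shows the boom from (170,290) to (386,163), in line with the ball at (422,141) to within about 1 mm. The lever has reached its stop at about −28° (tip at (285,185)), and the other objects have not moved.

```bash
python3 -c "
from station import arm
print(arm.job_done())"
```

```text
the job is handed in; nothing more can be done
None
```

The antenna points at the orange ball to within about 1 mm, the clamp lever is at its stop, the masts, tape roll and case show no movement in the camera views, and the job was handed in about 14 s into the 54 s allowed.

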